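# Let the carving drum back and set its pawl

## Task

The carving panel is clamped to a ratchet drum and stands tilted: lift the pawl clear of the toothed wheel and throw it right over onto its rest, then turn the drum back by its crank or panel until the panel lies level. Drop the pawl back into the teeth and pull the drum firmly, without wrenching it, in the same backward sense until the tooth bears on the pawl, so that the panel is left level and held with no play. Leave the mallet, the gouge and the offcut alone.

Things in the scene. Friction and masses are not known exactly. Their poses are not given: they have to be found in the camera images.
- stand: Fixed indexing stand: wooden base 200 x 270 x 22 mm with two steel cheeks carrying a wooden drum whose axis is level, along the stand's y, 140 mm above the bench. Origin: centre of the base's underside; z up. Seen in the stand's frame: the carving panel (150 x 105 x 24 mm, its top 68 mm above the axis when level) is clamped on the drum between the cheeks, the toothed wheel and the pawl are at the +y end (wheel y = 80 to 96 mm), the crank is at the -y end.
- drum (a joint): Turn of the drum, rad, about the stand's +y axis: 0 is the panel level with a tooth face exactly against the seated pawl; positive is forward (the top goes towards the stand's +x), which the pawl allows, clicking over the teeth; negative is the backward sense, which the seated pawl blocks. Range -0.6 to 1.5. It has stiff bearings (0.3 N m) and stays where it is left. Starts 0.6 to 1.2, so it has to be turned back.
- pawl (a joint): Swing of the pawl, rad, about its pivot (level, parallel to the drum's axis): 0 is fully down in a tooth gap, about 0.15 is resting on a tooth's tip, growing as it lifts over towards the stand's -x; 2.05 is thrown over on its rest. Moves freely and falls by its weight: below about 1.5 it falls back into the teeth, above 1.75 it falls over to the rest and stays. At the start it lies somewhere on the teeth.
- pawl_grip (a point): Middle of the pawl's lifting pin: a level steel round bar 10 mm thick and 64 mm long parallel to the drum's axis, sticking out from the pawl towards the stand's +y and ending in a 16 mm ball (at 28 mm from this point); free of anything else 20 mm to either side along the bar. It travels on a circle of radius 60 mm about the pivot, which lies at x = -70, z = 206 mm in the stand's frame; when the pawl is at 0 the pin is at x = -10, z = 209, y = 130 mm there.
- crank_grip (a point): Middle of the crank's wooden handle: a level round bar 20 mm thick and 80 mm long parallel to the drum's axis, fixed to the crank arm at the stand's -y end (handle y = -100 to -180 mm, this point y = -145 mm). It travels on a circle of radius 80 mm about the drum's axis; at drum 0 the crank leans 0.45 rad from upright towards the stand's -x (x = -35, z = 212 mm), at drum 0.45 it stands upright, at more it leans to +x.
- ratchet_wheel: Steel ratchet wheel on the drum: 120 mm across the tips, 18 saw teeth (0.349 rad apart) 11 mm deep, 16 mm thick, turning with the drum. Origin on the drum's axis, at the middle of the stand's width; axes as the stand's when the drum is at 0. Turning it takes about 4 N at the crank handle; when a tooth bears on the pawl it goes solid: 12 to 25 N there is then a firm pull.
- pawl_nose: Wedge-shaped nose of the pawl, 14 mm wide, which drops between the teeth and takes the load at the top of the wheel. Origin on the pawl's pivot; it turns with the pawl.
- mallet: Bystander: round carver's mallet 88 mm across, 240 mm high, standing on its head. Origin: centre of its foot.
- gouge: Bystander: carving gouge lying down, 230 mm long along its x, wooden handle 26 mm wide. Origin: underside near its middle.
- offcut: Bystander: wood offcut 120 x 70 x 35 mm. Origin: centre of its underside.

How it is judged:
By the outcome, as a careful person would: the job done as asked, in the order asked, and still so for the second after the job is handed in, with the robot touching nothing.
It also fails if it takes over 72 s, if anything falls off the work surface, if the arm or the gripper's body presses on something with over 40 N, if the wrist force passes 120 N, or if a joint passes its speed limit or range.

## Robot

A 6-joint arm with a two-finger parallel gripper is mounted at the origin on the work surface. World frame = base frame: x ahead of the robot, y to its left, z up, the work surface at z = 0. Lengths are in m, angles in rad, forces in N, time in s.
With the tool pointing down it reaches from about 0.425 to 1.125 m from the base axis. Payload 14.9 kg.
Tool frame: the origin (TCP) lies on the front face of the gripper's body, between the roots of the fingers; the fingertips stand 78 mm ahead of it and the grasp point (between the pads) lies 60 mm ahead of it (bot.finger_overhang is the distance from the TCP to the fingertips, in m); z points along the fingers, y is the direction in which the jaws open and shut (so a half turn about z gives the same grasp; the last joint's range is limited). The gripper opens to 91 mm and grips with 3 to 60 N. Pads are 32 mm wide; open, the fingers measure 118 mm over their backs; the gripper's body (76 mm by 178 mm) begins 60 mm behind the grasp point.
Start: joints at [1.231, 0.379, 1.734, -0, 1.028, -0.033], TCP at [0.211, 0.667, 0.292] pointing down, gripper open.
Joint ranges: [-2.77, 2.77], [-0.74, 2.19], [0, 2.66], [-1.06, 4.2], [0.31, 2.87], [-3.08, 3.08]. Speed limits (rad/s): [1.89, 1.89, 2.39, 3.14, 3.14, 3.14].

## Interface

Orientations are given as [roll, pitch, yaw] about the fixed x, y, z axes, in that order (R = Rz(yaw) Ry(pitch) Rx(roll)).
In Python, from plant import bot, cams gives the robot as it stands. The module is installed in compiled form; this text tells all that it offers.
- The arm moves only by the shell command python3 -m pendant 'ROWS' [FORCE]. ROWS is JSON, a list of rows, each an object of numbers: "dx", "dy", "dz": the shift along the world's x, y, z in m; "rx", "ry", "rz": the turn, a rotation vector about the world's x, y, z in rad; "gripper": the closure, from 0 (fully open) to 1 (shut). A call has exactly 10 rows; each row is the pose to reach, as a shift and turn from the pose measured when the call began; what a row does not reach only later rows make up. A row lasts 1/12 s, in which the tool goes at most 41.7 mm and 7.16 degrees, less where a joint would pass 70% of its speed; a pose out of reach is approached as far as the arm can. A call with a gripper value outside its range is refused whole. The fingers move at their own pace and stop on an object; FORCE is the grip in N (left out, the last holds). Time passes only in rows, so rows that repeat a pose let the fingers close, or fill a call up. It gives the time, the measured TCP pose, the force and the opening at its end, in the units of the state.
- bot.observe(): the state, without advancing time (a new reading comes with each control period).
- cams.read_camera(name): name is "scene" or "top"; returns the picture (400x640x3 uint8, red, green, blue); there is no depth.
- cams.calibration(name): a dict with "mtx" (3x3 intrinsics, pixels), "world_from_camera" (4x4, takes a point from camera to world coordinates). Camera axes: x right, y up, looking along -z (the intrinsics and any distortion apply to the point x, -y, -z); pixel columns grow to the right and rows downward; lengths in m; the calibration is good to about 2 mm. A picture is of the moment at which its call begins. calibration takes no time and is no camera call.
- bot.finish_job(): hands the job in, once; it reports no verdict.
The state is a dict: "time": time; "joints": joint angles; "joint_velocities": joint speeds; "joint_torque": joint torques, N m; "tcp_pos": TCP position; "tcp_rot": TCP orientation; "contact_force": force on the tool from outside, world axes, zero at the start; "torque": the same for the moment, N m; "opening": finger opening in m.
Only numpy, scipy, OpenCV 4.12 (cv2) and the standard library are available. Lean on these libraries where they do the work, as an engineer would, in place of code of your own. Each camera call takes 0.05 s, during which the arm holds its last target.

## Working session

There is one attempt and no reset: what is moved stays moved. The work goes in short steps, Python scripts to look and compute and a shell command to move; the robot and the scene stay as the last step left them, time stands still between calls to the robot, and variables do not carry over. Pictures are saved under pics/ and viewed, and the job is handed in when it is done.

```bash
mkdir -p pics; ls
python3 - <<'E'
from plant import bot, cams
import cv2
print(bot.observe())
for n in ("scene","top"):
    im=cams.read_camera(n); cv2.imwrite(f"pics/{n}0.png",im[:,:,::-1])
    print(n,cams.calibration(n))
E
```

```text
pics
{'time': 0.0, 'joints': array([ 1.23070972e+00,  3.79407358e-01,  1.73478628e+00, -1.53946188e-05,
        1.02847313e+00, -3.33249313e-02]), 'joint_velocities': array([-1.03280509e-03, -9.59295105e-05,  5.81651224e-04, -9.83758176e-04,
       -6.24831381e-04, -3.42764628e-04]), 'joint_torque': array([-1.61651158e-03, -7.63738203e+01, -4.34364116e+01,  6.49951422e-02,
        4.25297907e-02, -9.99733561e-05]), 'tcp_pos': array([0.21130213, 0.6670213 , 0.29158632]), 'tcp_rot': array([-3.14051869e+00, -2.26184009e-05,  2.83483892e+00]), 'contact_force': array([-0.52664906, -1.11643755, -0.54713134]), 'torque': array([-0.00148585,  0.00810325, -0.03004546]), 'opening': 0.09110310894159179}
scene {'mtx': array([[393.24527735,   0.        , 321.96902911],
       [  0.        , 393.24527735, 199.12390102],
       [  0.        ,   0.        ,   1.        ]]), 'world_from_camera': array([[-0.51149277, -0.68167789,  0.52315427,  1.11521153],
       [ 0.85925239, -0.41126309,  0.30421701,  0.31583721],
       [ 0.00777603,  0.60512636,  0.79609146,  1.02444795],
       [ 0.        ,  0.        ,  0.        ,  1.        ]])}
top {'mtx': array([[454.02361312,   0.        , 324.25795428],
       [  0.        , 454.02361312, 195.62837889],
       [  0.        ,   0.        ,   1.        ]]), 'world_from_camera': array([[ 0.01793697,  0.99770861, -0.06523647,  0.44389666],
       [-0.99982549,  0.01755782, -0.00638075, -0.00449926],
       [-0.00522072,  0.06533954,  0.99784943,  1.45887659],
       [ 0.        ,  0.        ,  0.        ,  1.        ]])}
```

View pics/scene0.png

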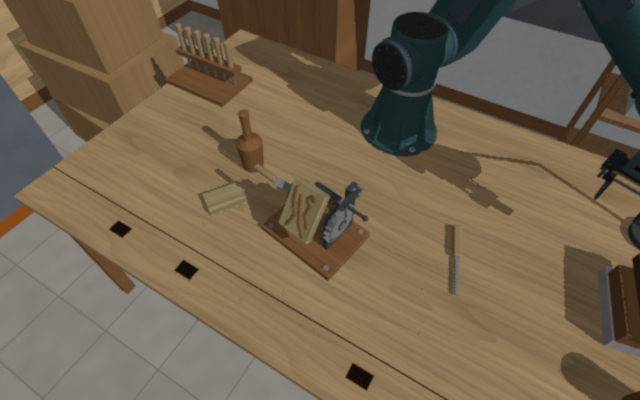

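View pics/top0.png

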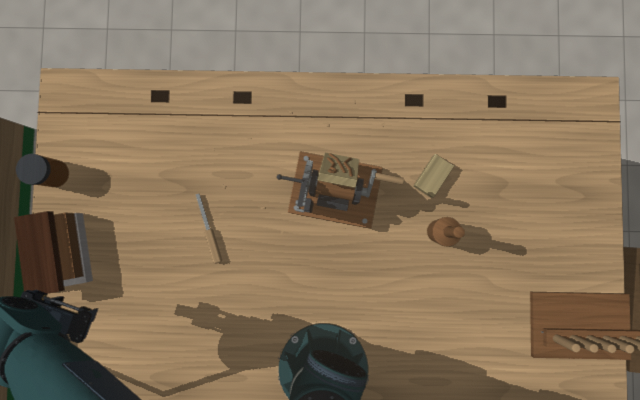

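The scene view shows the stand near (315,230) with the wheel, pawl and pin on its right side. The top view shows the base at about (335,188), with the pin's ball at (279,177) and the crank near (372,175). I'll zoom in next.

Run:
```python
import cv2
im=cv2.imread("pics/top0.png")[135:245,265:405]; cv2.imwrite("pics/top0z.png",cv2.resize(im,None,fx=5.4,fy=5.4,interpolation=cv2.INTER_CUBIC))
im=cv2.imread("pics/scene0.png")[165:285,245:395]; cv2.imwrite("pics/scene0z.png",cv2.resize(im,None,fx=5,fy=5,interpolation=cv2.INTER_CUBIC))
```

```text
(no output)
```

View pics/top0z.png

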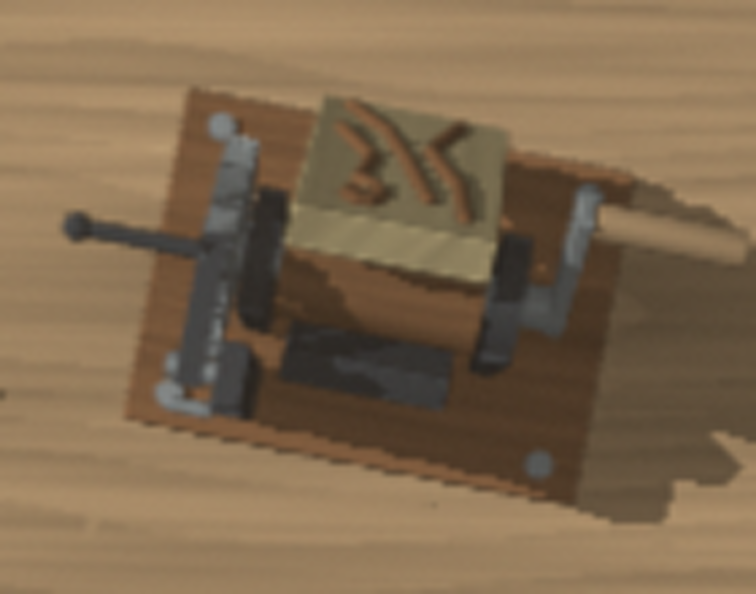

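View pics/scene0z.png

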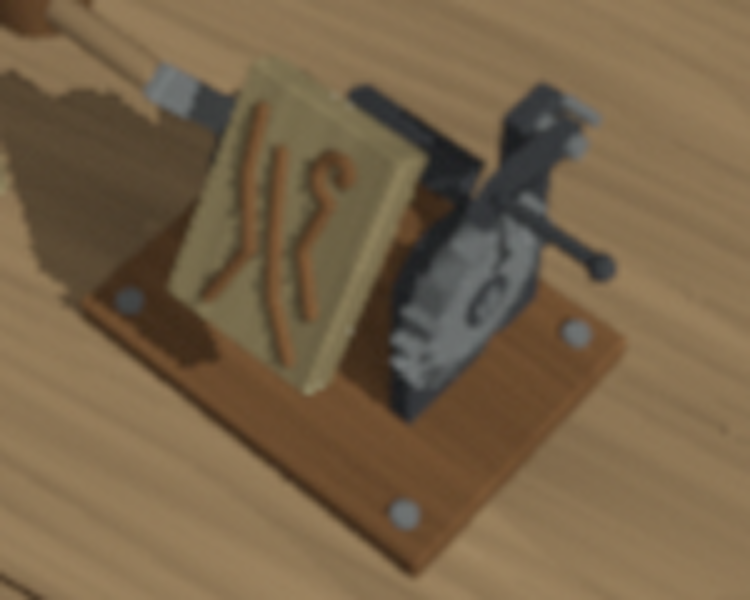

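```bash
cat > h.py <<'E'
import numpy as np
from plant import cams
C={n:cams.calibration(n) for n in("scene","top")}
def ray(n,p):
    c=C[n];K=c["mtx"];T=c["world_from_camera"]
    d=np.array([(p[0]-K[0,2])/K[0,0],-(p[1]-K[1,2])/K[1,1],-1.])
    return T[:3,3],T[:3,:3]@(d/np.linalg.norm(d))
def plane(n,p,z):
    o,d=ray(n,p);return o+d*(z-o[2])/d[2]
def tri(p1,p2):
    a,u=ray("scene",p1);b,v=ray("top",p2)
    s=np.linalg.lstsq(np.stack([u,-v],1),b-a,rcond=None)[0]
    P,Q=a+u*s[0],b+v*s[1];return (P+Q)/2,np.linalg.norm(P-Q)
def proj(n,X):
    c=C[n];T=c["world_from_camera"];q=T[:3,:3].T@(np.asarray(X)-T[:3,3]);K=c["mtx"]
    return K[0,0]*q[0]/-q[2]+K[0,2],K[1,1]*-q[1]/-q[2]+K[1,2]
E
python3 - <<'E'
from h import *
tz=lambda x,y:(x/5.4+265-.4,y/5.4+135-.4)
sz=lambda x,y:(x/5+245-.4,y/5+165-.4)
P=np.array([plane("top",tz(*c),.022) for c in[(190,88),(633,178),(577,503),(127,415)]])
print(P.round(4)); print([np.linalg.norm(P[i]-P[i-1]).round(4) for i in range(4)],P.mean(0))
# y dir: from right to left
v=(P[0]-P[1]+P[3]-P[2]); w=(P[0]-P[3]+P[1]-P[2])
print(np.arctan2(-v[0],v[1]),np.arctan2(w[1],w[0]))
Q=np.array([plane("scene",sz(*c),.022) for c in[(622,343),(415,572),(85,298)]])
print(Q.round(4),(Q[0]+Q[2])/2, [np.linalg.norm(Q[i]-Q[i-1]).round(4) for i in (1,2)])
print("ball",tri(sz(600,266),tz(76,226)))
print("handle end",)
E
```

```text
[[ 0.6796  0.0854  0.022 ]
 [ 0.6305 -0.1769  0.022 ]
 [ 0.4389 -0.146   0.022 ]
 [ 0.4856  0.1182  0.022 ]]
[np.float64(0.1967), np.float64(0.2668), np.float64(0.1941), np.float64(0.2683)] [ 0.55866661 -0.02983077  0.022     ]
-0.17990794329852633 -0.163568487292917
[[ 0.494   0.1197  0.022 ]
 [ 0.6875  0.0885  0.022 ]
 [ 0.6341 -0.1757  0.022 ]] [ 0.56404774 -0.02801044  0.022     ] [np.float64(0.1961), np.float64(0.2696)]
ball (array([0.57675375, 0.12869306, 0.21323606]), np.float64(0.0031589785422821673))
handle end
```

```bash
python3 -m pendant '[{"dx":0.03,"dy":-0.03,"dz":0.03,"rz":-0.12,"gripper":0.3},{"dx":0.06,"dy":-0.07,"dz":0.05,"rz":-0.25,"gripper":0.3},{"dx":0.09,"dy":-0.11,"dz":0.07,"rz":-0.38,"gripper":0.3},{"dx":0.11,"dy":-0.15,"dz":0.08,"rz":-0.5,"gripper":0.3},{"dx":0.13,"dy":-0.19,"dz":0.08,"rz":-0.62,"gripper":0.3},{"dx":0.15,"dy":-0.22,"dz":0.08,"rz":-0.74,"gripper":0.3},{"dx":0.17,"dy":-0.25,"dz":0.08,"rz":-0.86,"gripper":0.3},{"dx":0.19,"dy":-0.29,"dz":0.08,"rz":-0.98,"gripper":0.3},{"dx":0.21,"dy":-0.32,"dz":0.08,"rz":-1.1,"gripper":0.3},{"dx":0.23,"dy":-0.36,"dz":0.08,"rz":-1.2,"gripper":0.3}]'
python3 - <<'E'
from h import *
tz=lambda x,y:(x/5.4+265-.4,y/5.4+135-.4)
O=np.array([.5615,-.029]);p=-.177;R=np.array([[np.cos(p),-np.sin(p)],[np.sin(p),np.cos(p)]])
for q in[(602,222),(742,247)]:
    for z in(.205,.215):
        X=plane("top",tz(*q),z);print((R.T@(X[:2]-O)).round(4))
E
```

```text
[ 0.0413 -0.1046]
[ 0.04   -0.1037]
[ 0.0425 -0.1774]
[ 0.0412 -0.176 ]validation failed for argument at $[0]...
```

```bash
python3 -m pendant '[{"dx":0.03,"dy":-0.03,"dz":0.03,"rx":0,"ry":0,"rz":-0.12,"gripper":0.3},{"dx":0.06,"dy":-0.07,"dz":0.05,"rx":0,"ry":0,"rz":-0.25,"gripper":0.3},{"dx":0.09,"dy":-0.11,"dz":0.07,"rx":0,"ry":0,"rz":-0.38,"gripper":0.3},{"dx":0.11,"dy":-0.15,"dz":0.08,"rx":0,"ry":0,"rz":-0.5,"gripper":0.3},{"dx":0.13,"dy":-0.19,"dz":0.08,"rx":0,"ry":0,"rz":-0.62,"gripper":0.3},{"dx":0.15,"dy":-0.22,"dz":0.08,"rx":0,"ry":0,"rz":-0.74,"gripper":0.3},{"dx":0.17,"dy":-0.25,"dz":0.08,"rx":0,"ry":0,"rz":-0.86,"gripper":0.3},{"dx":0.19,"dy":-0.29,"dz":0.08,"rx":0,"ry":0,"rz":-0.98,"gripper":0.3},{"dx":0.21,"dy":-0.32,"dz":0.08,"rx":0,"ry":0,"rz":-1.1,"gripper":0.3},{"dx":0.23,"dy":-0.36,"dz":0.08,"rx":0,"ry":0,"rz":-1.2,"gripper":0.3}]'
```

```text
time: 0.93
tcp_pos: [0.4283, 0.3304, 0.3716]
tcp_rot: [-3.141, -0.0, 1.629]
contact_force: [0.6, 0.6, -0.2]
opening: 0.0636
```

```bash
python3 -m pendant '[{"dx":0.02,"dy":-0.03,"dz":0,"rx":0,"ry":0,"rz":-0.05,"gripper":0.3},{"dx":0.04,"dy":-0.06,"dz":0,"rx":0,"ry":0,"rz":-0.1,"gripper":0.3},{"dx":0.06,"dy":-0.095,"dz":0,"rx":0,"ry":0,"rz":-0.15,"gripper":0.3},{"dx":0.08,"dy":-0.13,"dz":0,"rx":0,"ry":0,"rz":-0.2,"gripper":0.3},{"dx":0.1,"dy":-0.16,"dz":-0.01,"rx":0,"ry":0,"rz":-0.235,"gripper":0.3},{"dx":0.12,"dy":-0.19,"dz":-0.01,"rx":0,"ry":0,"rz":-0.235,"gripper":0.3},{"dx":0.135,"dy":-0.215,"dz":-0.02,"rx":0,"ry":0,"rz":-0.235,"gripper":0.3},{"dx":0.145,"dy":-0.229,"dz":-0.02,"rx":0,"ry":0,"rz":-0.235,"gripper":0.3},{"dx":0.145,"dy":-0.229,"dz":-0.02,"rx":0,"ry":0,"rz":-0.235,"gripper":0.3},{"dx":0.145,"dy":-0.229,"dz":-0.02,"rx":0,"ry":0,"rz":-0.235,"gripper":0.3}]'
python3 - <<'E'
from plant import cams
import cv2
for n,(r0,r1,c0,c1) in dict(top=(115,265,235,425),scene=(125,275,245,435)).items():
    im=cams.read_camera(n)[r0:r1,c0:c1,::-1]; cv2.imwrite(f"pics/{n}1.png",cv2.resize(im,None,fx=4,fy=4,interpolation=cv2.INTER_CUBIC))
E
```

```text
time: 1.77
tcp_pos: [0.5734, 0.1008, 0.3512]
tcp_rot: [-3.14, 0.0, 1.392]
contact_force: [0.2, -0.1, 0.1]
opening: 0.0639
```

View pics/scene1.png

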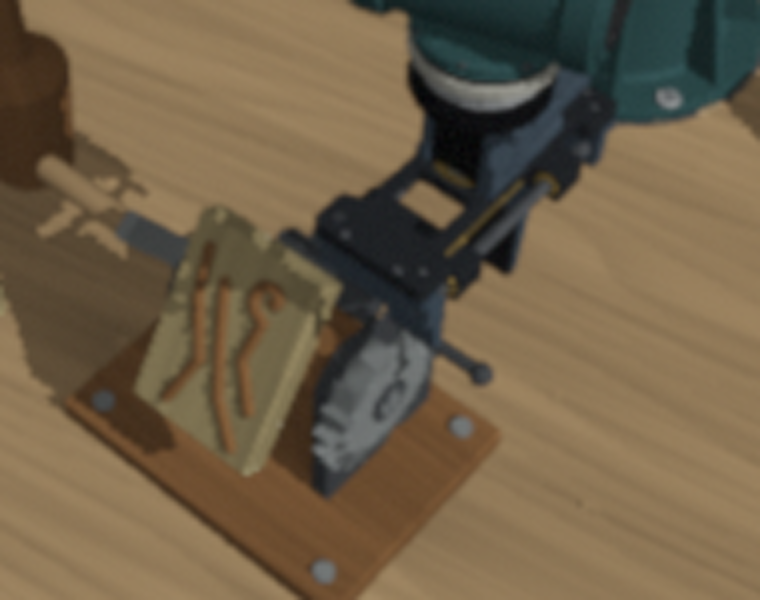

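View pics/top1.png

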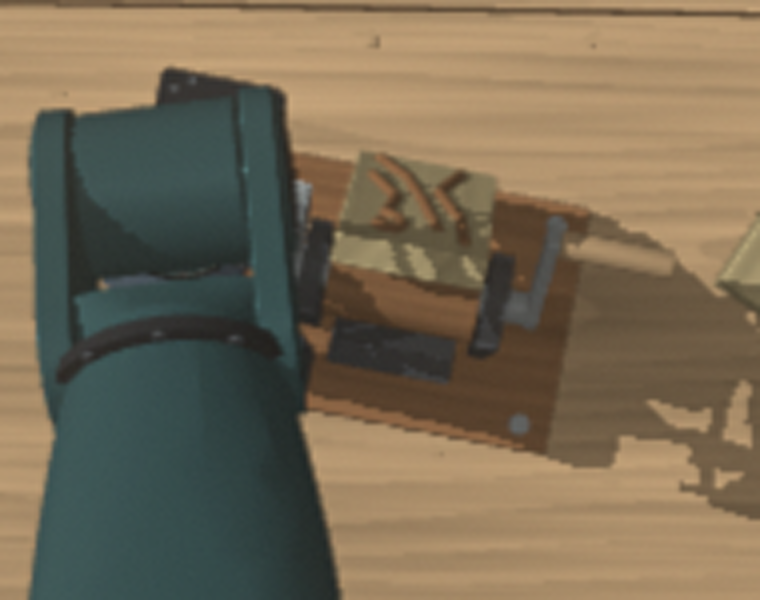

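The scene view shows the gripper hovering over the pin, with the ball at (482,372), and the fingers straddling the bar. I'll descend now.

```bash
python3 -m pendant '[{"dx":0,"dy":0,"dz":-0.015,"rx":0,"ry":0,"rz":0,"gripper":0.3},{"dx":0,"dy":0,"dz":-0.03,"rx":0,"ry":0,"rz":0,"gripper":0.3},{"dx":0,"dy":0,"dz":-0.045,"rx":0,"ry":0,"rz":0,"gripper":0.3},{"dx":0,"dy":0,"dz":-0.06,"rx":0,"ry":0,"rz":0,"gripper":0.3},{"dx":0,"dy":0,"dz":-0.07,"rx":0,"ry":0,"rz":0,"gripper":0.3},{"dx":0,"dy":0,"dz":-0.077,"rx":0,"ry":0,"rz":0,"gripper":0.3},{"dx":0,"dy":0,"dz":-0.077,"rx":0,"ry":0,"rz":0,"gripper":0.5},{"dx":0,"dy":0,"dz":-0.077,"rx":0,"ry":0,"rz":0,"gripper":0.7},{"dx":0,"dy":0,"dz":-0.077,"rx":0,"ry":0,"rz":0,"gripper":0.85},{"dx":0,"dy":0,"dz":-0.077,"rx":0,"ry":0,"rz":0,"gripper":0.95}]' 8
```

```text
time: 2.7
tcp_pos: [0.5733, 0.102, 0.2754]
tcp_rot: [3.142, -0.001, 1.394]
contact_force: [0.3, 0.0, 0.8]
opening: 0.0405
```

```bash
python3 -m pendant '[{"dx":0,"dy":0,"dz":0,"rx":0,"ry":0,"rz":0,"gripper":1},{"dx":0,"dy":0,"dz":0,"rx":0,"ry":0,"rz":0,"gripper":1},{"dx":0,"dy":0,"dz":0,"rx":0,"ry":0,"rz":0,"gripper":1},{"dx":0,"dy":0,"dz":0,"rx":0,"ry":0,"rz":0,"gripper":1},{"dx":0,"dy":0,"dz":0,"rx":0,"ry":0,"rz":0,"gripper":1},{"dx":0,"dy":0,"dz":0,"rx":0,"ry":0,"rz":0,"gripper":1},{"dx":0,"dy":0,"dz":0.004,"rx":0,"ry":0,"rz":0,"gripper":1},{"dx":0,"dy":0,"dz":0.008,"rx":0,"ry":0,"rz":0,"gripper":1},{"dx":0,"dy":0,"dz":0.008,"rx":0,"ry":0,"rz":0,"gripper":1},{"dx":0,"dy":0,"dz":0.008,"rx":0,"ry":0,"rz":0,"gripper":1}]'
```

```text
time: 3.53
tcp_pos: [0.5719, 0.1021, 0.2829]
tcp_rot: [-3.138, -0.0, 1.394]
contact_force: [-7.3, 2.5, -3.8]
opening: 0.0096
```

```bash
python3 -m pendant '[{"dx":-0.0025,"dy":0.0005,"dz":0.007,"rx":0,"ry":0,"rz":0,"gripper":1},{"dx":-0.0054,"dy":0.001,"dz":0.0143,"rx":0,"ry":0,"rz":0,"gripper":1},{"dx":-0.0095,"dy":0.0017,"dz":0.0205,"rx":0,"ry":0,"rz":0,"gripper":1},{"dx":-0.0141,"dy":0.0025,"dz":0.0264,"rx":0,"ry":0,"rz":0,"gripper":1},{"dx":-0.0195,"dy":0.0035,"dz":0.0315,"rx":0,"ry":0,"rz":0,"gripper":1},{"dx":-0.0254,"dy":0.0045,"dz":0.036,"rx":0,"ry":0,"rz":0,"gripper":1},{"dx":-0.032,"dy":0.0057,"dz":0.0395,"rx":0,"ry":0,"rz":0,"gripper":1},{"dx":-0.0387,"dy":0.0069,"dz":0.0424,"rx":0,"ry":0,"rz":0,"gripper":1},{"dx":-0.0387,"dy":0.0069,"dz":0.0424,"rx":0,"ry":0,"rz":0,"gripper":1},{"dx":-0.0387,"dy":0.0069,"dz":0.0424,"rx":0,"ry":0,"rz":0,"gripper":1}]'
```

```text
time: 4.37
tcp_pos: [0.5335, 0.1091, 0.3264]
tcp_rot: [-3.14, -0.0, 1.394]
contact_force: [1.9, -1.1, 7.1]
opening: 0.0096
```

```bash
python3 -m pendant '[{"dx":-0.007,"dy":0.0013,"dz":0.0007,"rx":0,"ry":0,"rz":0,"gripper":1},{"dx":-0.0145,"dy":0.0026,"dz":0.0019,"rx":0,"ry":0,"rz":0,"gripper":1},{"dx":-0.022,"dy":0.0039,"dz":0.002,"rx":0,"ry":0,"rz":0,"gripper":1},{"dx":-0.0291,"dy":0.0052,"dz":0.0011,"rx":0,"ry":0,"rz":0,"gripper":1},{"dx":-0.036,"dy":0.0065,"dz":-0.0008,"rx":0,"ry":0,"rz":0,"gripper":1},{"dx":-0.0432,"dy":0.0077,"dz":-0.0033,"rx":0,"ry":0,"rz":0,"gripper":1},{"dx":-0.0455,"dy":0.0082,"dz":-0.0045,"rx":0,"ry":0,"rz":0,"gripper":1},{"dx":-0.0455,"dy":0.0082,"dz":-0.0045,"rx":0,"ry":0,"rz":0,"gripper":1},{"dx":-0.0455,"dy":0.0082,"dz":-0.0045,"rx":0,"ry":0,"rz":0,"gripper":1},{"dx":-0.0455,"dy":0.0082,"dz":-0.0045,"rx":0,"ry":0,"rz":0,"gripper":1}]'
```

```text
time: 5.2
tcp_pos: [0.488, 0.1173, 0.3219]
tcp_rot: [-3.14, -0.0, 1.394]
contact_force: [-3.0, 0.8, 4.6]
opening: 0.01
```

```bash
python3 -m pendant '[{"dx":0,"dy":0,"dz":0,"rx":0,"ry":0,"rz":0,"gripper":0.85},{"dx":0,"dy":0,"dz":0,"rx":0,"ry":0,"rz":0,"gripper":0.7},{"dx":0,"dy":0,"dz":0,"rx":0,"ry":0,"rz":0,"gripper":0.6},{"dx":0,"dy":0,"dz":0,"rx":0,"ry":0,"rz":0,"gripper":0.5},{"dx":0,"dy":0,"dz":0,"rx":0,"ry":0,"rz":0,"gripper":0.5},{"dx":0,"dy":0,"dz":0,"rx":0,"ry":0,"rz":0,"gripper":0.5},{"dx":0,"dy":0,"dz":0.015,"rx":0,"ry":0,"rz":0,"gripper":0.5},{"dx":0,"dy":0,"dz":0.03,"rx":0,"ry":0,"rz":0,"gripper":0.5},{"dx":0,"dy":0,"dz":0.05,"rx":0,"ry":0,"rz":0,"gripper":0.5},{"dx":0,"dy":0,"dz":0.07,"rx":0,"ry":0,"rz":0,"gripper":0.5}]'
```

```text
time: 6.03
tcp_pos: [0.4878, 0.1173, 0.3925]
tcp_rot: [-3.139, -0.0, 1.394]
contact_force: [-0.6, -0.1, 0.1]
opening: 0.0456
```

```bash
python3 -m pendant '[{"dx":0.01,"dy":-0.03,"dz":0,"rx":0,"ry":0,"rz":0,"gripper":0.3},{"dx":0.02,"dy":-0.065,"dz":0,"rx":0,"ry":0,"rz":0,"gripper":0.3},{"dx":0.03,"dy":-0.1,"dz":0,"rx":0,"ry":0,"rz":0,"gripper":0.3},{"dx":0.04,"dy":-0.135,"dz":0,"rx":0,"ry":0,"rz":0,"gripper":0.3},{"dx":0.05,"dy":-0.17,"dz":0,"rx":0,"ry":0,"rz":0,"gripper":0.3},{"dx":0.06,"dy":-0.205,"dz":0,"rx":0,"ry":0,"rz":0,"gripper":0.3},{"dx":0.07,"dy":-0.24,"dz":0,"rx":0,"ry":0,"rz":0,"gripper":0.3},{"dx":0.08,"dy":-0.27,"dz":-0.01,"rx":0,"ry":0,"rz":0,"gripper":0.3},{"dx":0.088,"dy":-0.296,"dz":-0.02,"rx":0,"ry":0,"rz":0,"gripper":0.3},{"dx":0.088,"dy":-0.296,"dz":-0.03,"rx":0,"ry":0,"rz":0,"gripper":0.3}]'
python3 - <<'E'
from plant import cams
import cv2
for n,(r0,r1,c0,c1) in dict(top=(115,265,235,425),scene=(125,275,245,435)).items():
    im=cams.read_camera(n)[r0:r1,c0:c1,::-1]; cv2.imwrite(f"pics/{n}2.png",cv2.resize(im,None,fx=4,fy=4,interpolation=cv2.INTER_CUBIC))
E
```

```text
time: 6.87
tcp_pos: [0.5768, -0.1826, 0.362]
tcp_rot: [-3.14, 0.001, 1.392]
contact_force: [0.5, 0.8, -0.7]
opening: 0.0636
```

View pics/scene2.png

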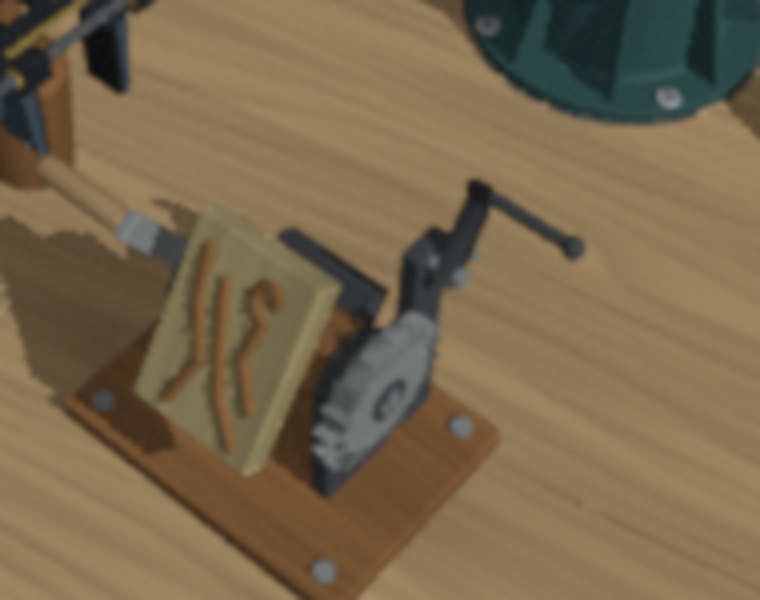

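View pics/top2.png

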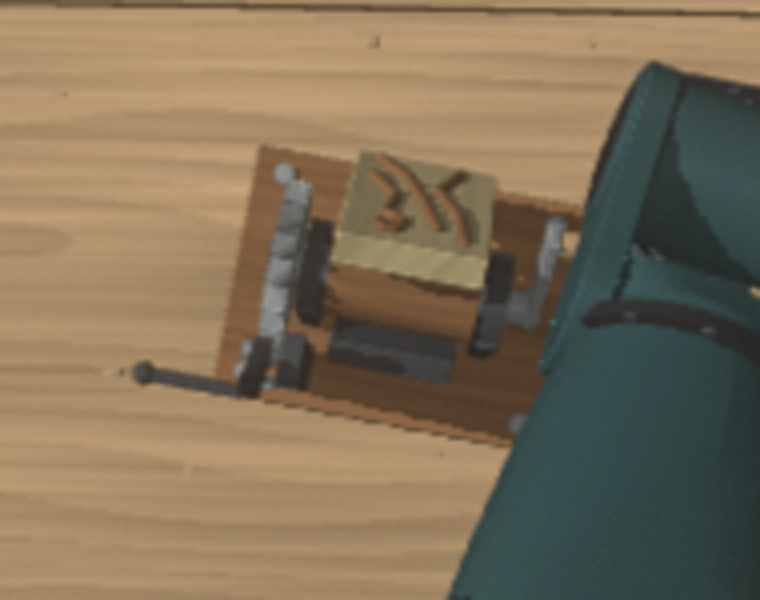

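```bash
python3 - <<'E'
from h import *
print("mallet",plane("top",(440,232),.05),plane("top",(455,230),.24),plane("top",(415,185),.035))
print("ball",tri((572/4+245-.4,247/4+125-.4),(143/4+235-.4,372/4+115-.4)))
E
python3 -m pendant '[{"dx":0,"dy":0.003,"dz":-0.02,"rx":0,"ry":0,"rz":0,"gripper":0.3},{"dx":0,"dy":0.003,"dz":-0.04,"rx":0,"ry":0,"rz":0,"gripper":0.3},{"dx":0,"dy":0.003,"dz":-0.06,"rx":0,"ry":0,"rz":0,"gripper":0.3},{"dx":0,"dy":0.003,"dz":-0.075,"rx":0,"ry":0,"rz":0,"gripper":0.3},{"dx":0,"dy":0.003,"dz":-0.085,"rx":0,"ry":0,"rz":0,"gripper":0.3},{"dx":0,"dy":0.003,"dz":-0.093,"rx":0,"ry":0,"rz":0,"gripper":0.4},{"dx":0,"dy":0.003,"dz":-0.093,"rx":0,"ry":0,"rz":0,"gripper":0.5},{"dx":0,"dy":0.003,"dz":-0.093,"rx":0,"ry":0,"rz":0,"gripper":0.6},{"dx":0,"dy":0.003,"dz":-0.093,"rx":0,"ry":0,"rz":0,"gripper":0.7},{"dx":0,"dy":0.003,"dz":-0.093,"rx":0,"ry":0,"rz":0,"gripper":0.72}]' 15
```

```text
mallet [ 0.42970582 -0.35503913  0.05      ] [ 0.43767138 -0.34779633  0.24      ] [ 0.5754924  -0.28008435  0.035     ]
ball (array([0.48877348, 0.14431219, 0.25532032]), np.float64(0.0028861488954340796))
time: 7.8
tcp_pos: [0.5756, -0.1764, 0.2686]
tcp_rot: [-3.137, -0.0, 1.393]
contact_force: [0.2, 0.4, 0.2]
opening: 0.0336
```

```bash
python3 -m pendant '[{"dx":0,"dy":0,"dz":0,"rx":0,"ry":0,"rz":0,"gripper":0.8},{"dx":0,"dy":0,"dz":0,"rx":0,"ry":0,"rz":0,"gripper":0.9},{"dx":0,"dy":0,"dz":0,"rx":0,"ry":0,"rz":0,"gripper":1},{"dx":0,"dy":0,"dz":0,"rx":0,"ry":0,"rz":0,"gripper":1},{"dx":0,"dy":0,"dz":0,"rx":0,"ry":0,"rz":0,"gripper":1},{"dx":0,"dy":0,"dz":0,"rx":0,"ry":0,"rz":0,"gripper":1},{"dx":0,"dy":0,"dz":0,"rx":0,"ry":0,"rz":0,"gripper":1},{"dx":0,"dy":0,"dz":0,"rx":0,"ry":0,"rz":0,"gripper":1},{"dx":0,"dy":0,"dz":0,"rx":0,"ry":0,"rz":0,"gripper":1},{"dx":0,"dy":0,"dz":0,"rx":0,"ry":0,"rz":0,"gripper":1}]' 15; python3 -c "
from plant import bot; s=bot.observe(); print(s['tcp_pos'],s['torque'])"
```

```text
time: 8.63
tcp_pos: [0.5772, -0.1767, 0.2702]
tcp_rot: [3.141, -0.0, 1.393]
contact_force: [5.6, 0.5, 5.2]
opening: 0.0193
[ 0.5771995  -0.17670045  0.27023346] [-0.01047432 -1.21202566  0.04109871]
```

```bash
python3 -m pendant '[{"dx":-0.005,"dy":0.0009,"dz":0.0028,"rx":0,"ry":0,"rz":0,"gripper":1},{"dx":-0.0095,"dy":0.0017,"dz":0.0048,"rx":0,"ry":0,"rz":0,"gripper":1},{"dx":-0.0138,"dy":0.0025,"dz":0.0066,"rx":0,"ry":0,"rz":0,"gripper":1},{"dx":-0.0195,"dy":0.0035,"dz":0.0085,"rx":0,"ry":0,"rz":0,"gripper":1},{"dx":-0.0251,"dy":0.0045,"dz":0.0099,"rx":0,"ry":0,"rz":0,"gripper":1},{"dx":-0.033,"dy":0.0059,"dz":0.0111,"rx":0,"ry":0,"rz":0,"gripper":1},{"dx":-0.0407,"dy":0.0073,"dz":0.0115,"rx":0,"ry":0,"rz":0,"gripper":1},{"dx":-0.0407,"dy":0.0073,"dz":0.0115,"rx":0,"ry":0,"rz":0,"gripper":1},{"dx":-0.0407,"dy":0.0073,"dz":0.0115,"rx":0,"ry":0,"rz":0,"gripper":1},{"dx":-0.0407,"dy":0.0073,"dz":0.0115,"rx":0,"ry":0,"rz":0,"gripper":1}]'
```

```text
time: 9.47
tcp_pos: [0.5373, -0.1697, 0.2839]
tcp_rot: [3.138, 0.0, 1.393]
contact_force: [-3.1, 1.9, 16.9]
opening: 0.0199
```

```bash
python3 -m pendant '[{"dx":-0.006,"dy":0.0011,"dz":0.0015,"rx":0,"ry":0,"rz":0,"gripper":1},{"dx":-0.013,"dy":0.0023,"dz":0.001,"rx":0,"ry":0,"rz":0,"gripper":1},{"dx":-0.019,"dy":0.0034,"dz":-0.0005,"rx":0,"ry":0,"rz":0,"gripper":1},{"dx":-0.0242,"dy":0.0043,"dz":-0.002,"rx":0,"ry":0,"rz":0,"gripper":1},{"dx":-0.028,"dy":0.005,"dz":-0.0033,"rx":0,"ry":0,"rz":0,"gripper":1},{"dx":-0.03,"dy":0.0053,"dz":-0.004,"rx":0,"ry":0,"rz":0,"gripper":1},{"dx":-0.03,"dy":0.0053,"dz":-0.004,"rx":0,"ry":0,"rz":0,"gripper":1},{"dx":-0.03,"dy":0.0053,"dz":-0.004,"rx":0,"ry":0,"rz":0,"gripper":1},{"dx":-0.03,"dy":0.0053,"dz":-0.004,"rx":0,"ry":0,"rz":0,"gripper":1},{"dx":-0.03,"dy":0.0053,"dz":-0.004,"rx":0,"ry":0,"rz":0,"gripper":1}]'
python3 - <<'E'
from plant import cams
import cv2
for n,(r0,r1,c0,c1) in dict(top=(115,265,235,425),scene=(125,275,245,435)).items():
    im=cams.read_camera(n); cv2.imwrite(f"pics/{n}3f.png",im[:,:,::-1]);im=im[r0:r1,c0:c1,::-1]; cv2.imwrite(f"pics/{n}3.png",cv2.resize(im,None,fx=4,fy=4,interpolation=cv2.INTER_CUBIC))
E
```

```text
time: 10.3
tcp_pos: [0.5079, -0.1646, 0.2811]
tcp_rot: [3.136, 0.001, 1.393]
contact_force: [1.2, 1.1, 7.0]
opening: 0.0196
```

View pics/scene3.png

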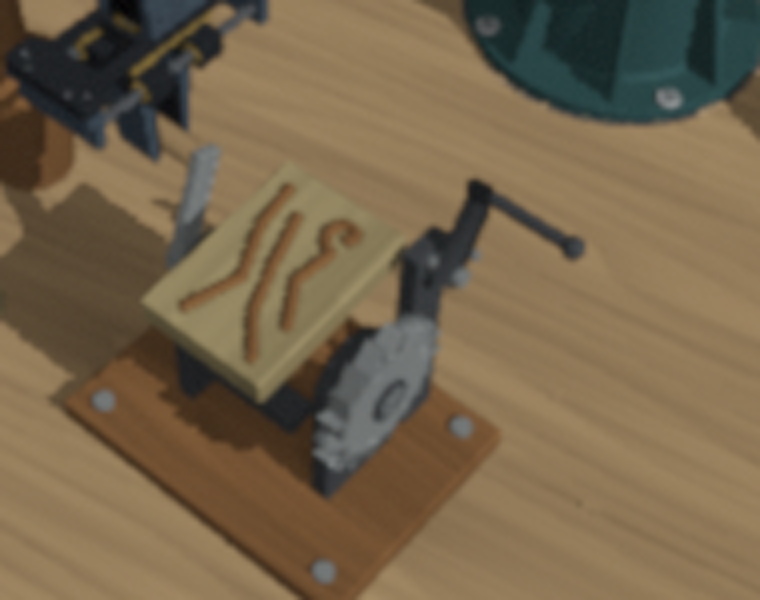

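View pics/top3.png

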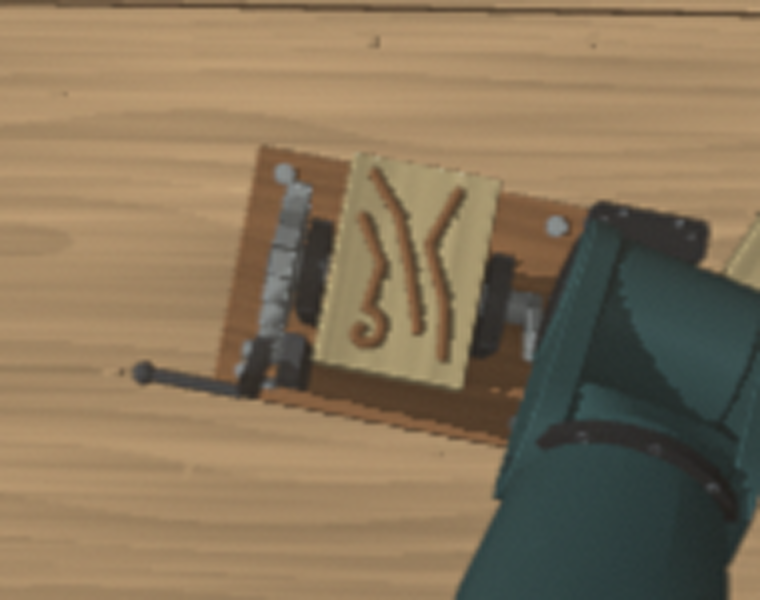

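Run:
```python
from h import *
O=np.array([.5615,-.029]);p=-.177;R=np.array([[np.cos(p),-np.sin(p)],[np.sin(p),np.cos(p)]])
S=[(258,388),(145,300),(293,165),(408,238)];T=[(357,153),(500,182),(464,388),(315,360)]
X=[]
for s,t in zip(S,T):
    x,e=tri((s[0]/4+245-.4,s[1]/4+125-.4),(t[0]/4+235-.4,t[1]/4+115-.4));x[:2]=R.T@(x[:2]-O);X.append(x);print(x.round(4),e.round(4))
X=np.array(X);d=(X[0]+X[1]-X[2]-X[3])/2;print(d,np.arctan2(-d[2],d[0]),np.arcsin((X[:,0].mean())/.068))
from plant import bot
t=bot.observe()['tcp_pos'];q=R.T@(t[:2]-O);print(q)
```

```text
[0.0781 0.0503 0.1927] 0.0002
[ 0.0767 -0.0518  0.1953] 0.0004
[-0.071  -0.053   0.2043] 0.003
[-0.0714  0.0509  0.2067] 0.0011
[ 0.14859821  0.00033764 -0.01154994] 0.07756998605757912 0.045816063853525955
[-0.02889316 -0.14295664]
```

```bash
python3 -m pendant '[{"dx":-0.0013,"dy":0.0002,"dz":-0.0004,"rx":0,"ry":0,"rz":0,"gripper":1},{"dx":-0.0025,"dy":0.0004,"dz":-0.0008,"rx":0,"ry":0,"rz":0,"gripper":1},{"dx":-0.0025,"dy":0.0004,"dz":-0.0008,"rx":0,"ry":0,"rz":0,"gripper":1},{"dx":-0.0025,"dy":0.0004,"dz":-0.0008,"rx":0,"ry":0,"rz":0,"gripper":1},{"dx":-0.0025,"dy":0.0004,"dz":-0.0008,"rx":0,"ry":0,"rz":0,"gripper":0.85},{"dx":-0.0025,"dy":0.0004,"dz":-0.0008,"rx":0,"ry":0,"rz":0,"gripper":0.7},{"dx":-0.0025,"dy":0.0004,"dz":-0.0008,"rx":0,"ry":0,"rz":0,"gripper":0.6},{"dx":-0.0025,"dy":0.0004,"dz":-0.0008,"rx":0,"ry":0,"rz":0,"gripper":0.5},{"dx":-0.0025,"dy":0.0004,"dz":-0.0008,"rx":0,"ry":0,"rz":0,"gripper":0.5},{"dx":-0.0025,"dy":0.0004,"dz":-0.0008,"rx":0,"ry":0,"rz":0,"gripper":0.5}]'
```

```text
time: 11.23
tcp_pos: [0.5052, -0.1643, 0.2802]
tcp_rot: [3.136, 0.001, 1.393]
contact_force: [-0.0, 0.0, -0.1]
opening: 0.0452
```

```bash
python3 -m pendant '[{"dx":0,"dy":0,"dz":0.035,"rx":0,"ry":0,"rz":0,"gripper":0.5},{"dx":0,"dy":0,"dz":0.07,"rx":0,"ry":0,"rz":0,"gripper":0.5},{"dx":0,"dy":0.02,"dz":0.1,"rx":0,"ry":0,"rz":0,"gripper":0.5},{"dx":-0.003,"dy":0.055,"dz":0.1,"rx":0,"ry":0,"rz":0,"gripper":0.5},{"dx":-0.006,"dy":0.095,"dz":0.1,"rx":0,"ry":0,"rz":0,"gripper":0.5},{"dx":-0.009,"dy":0.135,"dz":0.1,"rx":0,"ry":0,"rz":0,"gripper":0.5},{"dx":-0.012,"dy":0.175,"dz":0.1,"rx":0,"ry":0,"rz":0,"gripper":0.5},{"dx":-0.015,"dy":0.21,"dz":0.1,"rx":0,"ry":0,"rz":0,"gripper":0.5},{"dx":-0.018,"dy":0.245,"dz":0.1,"rx":0,"ry":0,"rz":0,"gripper":0.5},{"dx":-0.018,"dy":0.281,"dz":0.1,"rx":0,"ry":0,"rz":0,"gripper":0.5}]'
```

```text
time: 12.07
tcp_pos: [0.4863, 0.1184, 0.3804]
tcp_rot: [3.136, 0.001, 1.393]
contact_force: [0.7, -0.7, -0.6]
opening: 0.0453
```

```bash
python3 -m pendant '[{"dx":0.001,"dy":-0.001,"dz":-0.015,"rx":0,"ry":0,"rz":0,"gripper":0.5},{"dx":0.001,"dy":-0.001,"dz":-0.03,"rx":0,"ry":0,"rz":0,"gripper":0.5},{"dx":0.001,"dy":-0.001,"dz":-0.045,"rx":0,"ry":0,"rz":0,"gripper":0.5},{"dx":0.001,"dy":-0.001,"dz":-0.055,"rx":0,"ry":0,"rz":0,"gripper":0.5},{"dx":0.001,"dy":-0.001,"dz":-0.059,"rx":0,"ry":0,"rz":0,"gripper":0.6},{"dx":0.001,"dy":-0.001,"dz":-0.059,"rx":0,"ry":0,"rz":0,"gripper":0.75},{"dx":0.001,"dy":-0.001,"dz":-0.059,"rx":0,"ry":0,"rz":0,"gripper":0.9},{"dx":0.001,"dy":-0.001,"dz":-0.059,"rx":0,"ry":0,"rz":0,"gripper":1},{"dx":0.001,"dy":-0.001,"dz":-0.059,"rx":0,"ry":0,"rz":0,"gripper":1},{"dx":0.001,"dy":-0.001,"dz":-0.059,"rx":0,"ry":0,"rz":0,"gripper":1}]' 8
```

```text
time: 12.9
tcp_pos: [0.4875, 0.1174, 0.3219]
tcp_rot: [3.136, 0.0, 1.392]
contact_force: [-1.1, 0.5, 1.3]
opening: 0.0099
```

```bash
python3 -m pendant '[{"dx":0,"dy":0,"dz":0,"rx":0,"ry":0,"rz":0,"gripper":1},{"dx":0,"dy":0,"dz":0,"rx":0,"ry":0,"rz":0,"gripper":1},{"dx":0,"dy":0,"dz":0,"rx":0,"ry":0,"rz":0,"gripper":1},{"dx":0,"dy":0,"dz":0,"rx":0,"ry":0,"rz":0,"gripper":1},{"dx":0,"dy":0,"dz":0,"rx":0,"ry":0,"rz":0,"gripper":1},{"dx":0,"dy":0,"dz":0,"rx":0,"ry":0,"rz":0,"gripper":1},{"dx":0,"dy":0,"dz":0,"rx":0,"ry":0,"rz":0,"gripper":1},{"dx":0,"dy":0,"dz":0,"rx":0,"ry":0,"rz":0,"gripper":1},{"dx":0,"dy":0,"dz":0,"rx":0,"ry":0,"rz":0,"gripper":1},{"dx":0,"dy":0,"dz":0,"rx":0,"ry":0,"rz":0,"gripper":1}]'
```

```text
time: 13.73
tcp_pos: [0.4875, 0.1174, 0.322]
tcp_rot: [3.135, 0.0, 1.392]
contact_force: [-0.1, -0.6, 1.0]
opening: 0.0096
```

```bash
python3 -m pendant '[{"dx":0.0082,"dy":-0.0015,"dz":0.0036,"rx":0,"ry":0,"rz":0,"gripper":1},{"dx":0.0167,"dy":-0.003,"dz":0.0058,"rx":0,"ry":0,"rz":0,"gripper":1},{"dx":0.024,"dy":-0.0043,"dz":0.0066,"rx":0,"ry":0,"rz":0,"gripper":1},{"dx":0.0314,"dy":-0.0056,"dz":0.0066,"rx":0,"ry":0,"rz":0,"gripper":1},{"dx":0.0387,"dy":-0.0069,"dz":0.0056,"rx":0,"ry":0,"rz":0,"gripper":1},{"dx":0.0459,"dy":-0.0082,"dz":0.0037,"rx":0,"ry":0,"rz":0,"gripper":1},{"dx":0.0527,"dy":-0.0094,"dz":0.0009,"rx":0,"ry":0,"rz":0,"gripper":1},{"dx":0.0591,"dy":-0.0106,"dz":-0.0027,"rx":0,"ry":0,"rz":0,"gripper":1},{"dx":0.0591,"dy":-0.0106,"dz":-0.0027,"rx":0,"ry":0,"rz":0,"gripper":1},{"dx":0.0591,"dy":-0.0106,"dz":-0.0027,"rx":0,"ry":0,"rz":0,"gripper":1}]'
```

```text
time: 14.57
tcp_pos: [0.547, 0.1067, 0.319]
tcp_rot: [3.135, 0.001, 1.392]
contact_force: [2.1, -0.2, 1.1]
opening: 0.0095
```

```bash
python3 -m pendant '[{"dx":0.006,"dy":-0.001,"dz":-0.0045,"rx":0,"ry":0,"rz":0,"gripper":1},{"dx":0.0114,"dy":-0.002,"dz":-0.0096,"rx":0,"ry":0,"rz":0,"gripper":1},{"dx":0.016,"dy":-0.0029,"dz":-0.0155,"rx":0,"ry":0,"rz":0,"gripper":1},{"dx":0.02,"dy":-0.0036,"dz":-0.0217,"rx":0,"ry":0,"rz":0,"gripper":1},{"dx":0.023,"dy":-0.0041,"dz":-0.0285,"rx":0,"ry":0,"rz":0,"gripper":1},{"dx":0.0254,"dy":-0.0045,"dz":-0.0357,"rx":0,"ry":0,"rz":0,"gripper":1},{"dx":0.0263,"dy":-0.0047,"dz":-0.04,"rx":0,"ry":0,"rz":0,"gripper":1},{"dx":0.0263,"dy":-0.0047,"dz":-0.04,"rx":0,"ry":0,"rz":0,"gripper":1},{"dx":0.0263,"dy":-0.0047,"dz":-0.04,"rx":0,"ry":0,"rz":0,"gripper":1},{"dx":0.0263,"dy":-0.0047,"dz":-0.04,"rx":0,"ry":0,"rz":0,"gripper":1}]'
```

```text
time: 15.4
tcp_pos: [0.5732, 0.102, 0.279]
tcp_rot: [3.136, 0.001, 1.392]
contact_force: [-0.3, -0.4, -2.0]
opening: 0.0098
```

```bash
python3 -m pendant '[{"dx":0,"dy":0,"dz":0,"rx":0,"ry":0,"rz":0,"gripper":0.85},{"dx":0,"dy":0,"dz":0,"rx":0,"ry":0,"rz":0,"gripper":0.7},{"dx":0,"dy":0,"dz":0,"rx":0,"ry":0,"rz":0,"gripper":0.6},{"dx":0,"dy":0,"dz":0,"rx":0,"ry":0,"rz":0,"gripper":0.5},{"dx":0,"dy":0,"dz":0,"rx":0,"ry":0,"rz":0,"gripper":0.5},{"dx":0,"dy":0,"dz":0.02,"rx":0,"ry":0,"rz":0,"gripper":0.5},{"dx":0,"dy":0,"dz":0.05,"rx":0,"ry":0,"rz":0,"gripper":0.5},{"dx":0,"dy":0,"dz":0.08,"rx":0,"ry":0,"rz":0,"gripper":0.5},{"dx":0,"dy":-0.02,"dz":0.1,"rx":0,"ry":0,"rz":0,"gripper":0.5},{"dx":-0.01,"dy":-0.06,"dz":0.1,"rx":0,"ry":0,"rz":0,"gripper":0.5}]'
```

```text
time: 16.23
tcp_pos: [0.5655, 0.0435, 0.3839]
tcp_rot: [3.129, -0.001, 1.395]
contact_force: [0.5, -0.4, -0.2]
opening: 0.0457
```

```bash
python3 -m pendant '[{"dx":-0.01,"dy":-0.035,"dz":0,"rx":0,"ry":0,"rz":0,"gripper":0.4},{"dx":-0.02,"dy":-0.07,"dz":0,"rx":0,"ry":0,"rz":0,"gripper":0.4},{"dx":-0.03,"dy":-0.105,"dz":0,"rx":0,"ry":0,"rz":0,"gripper":0.4},{"dx":-0.04,"dy":-0.14,"dz":0,"rx":0,"ry":0,"rz":0,"gripper":0.4},{"dx":-0.05,"dy":-0.175,"dz":0,"rx":0,"ry":0,"rz":0,"gripper":0.4},{"dx":-0.06,"dy":-0.207,"dz":0,"rx":0,"ry":0,"rz":0,"gripper":0.4},{"dx":-0.06,"dy":-0.207,"dz":-0.02,"rx":0,"ry":0,"rz":0,"gripper":0.4},{"dx":-0.06,"dy":-0.207,"dz":-0.03,"rx":0,"ry":0,"rz":0,"gripper":0.4},{"dx":-0.06,"dy":-0.207,"dz":-0.03,"rx":0,"ry":0,"rz":0,"gripper":0.4},{"dx":-0.06,"dy":-0.207,"dz":-0.03,"rx":0,"ry":0,"rz":0,"gripper":0.4}]'
python3 - <<'E'
from plant import cams
import cv2
for n,(r0,r1,c0,c1) in dict(top=(115,265,235,425),scene=(125,275,245,435)).items():
    im=cams.read_camera(n)[r0:r1,c0:c1,::-1]; cv2.imwrite(f"pics/{n}4.png",cv2.resize(im,None,fx=4,fy=4,interpolation=cv2.INTER_CUBIC))
E
```

```text
time: 17.07
tcp_pos: [0.5055, -0.1628, 0.3535]
tcp_rot: [3.13, -0.002, 1.396]
contact_force: [0.0, -0.2, 0.1]
opening: 0.0547
```

View pics/scene4.png

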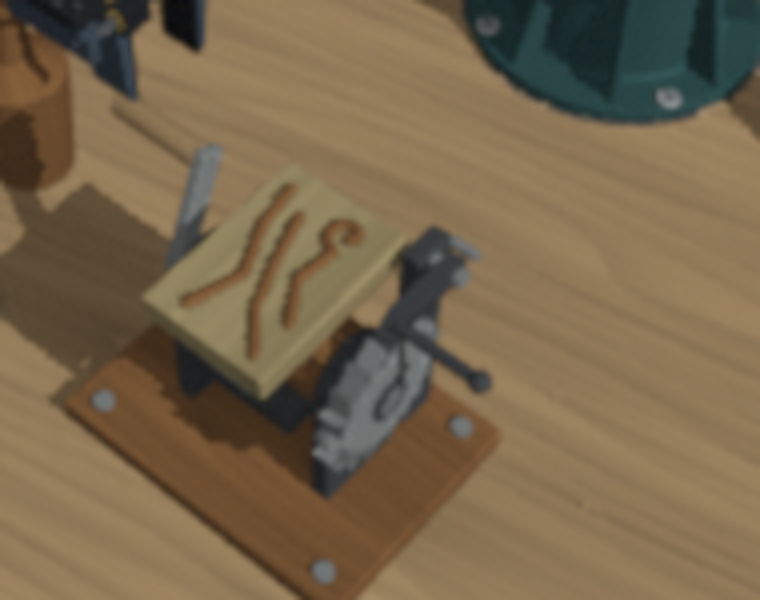

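View pics/top4.png

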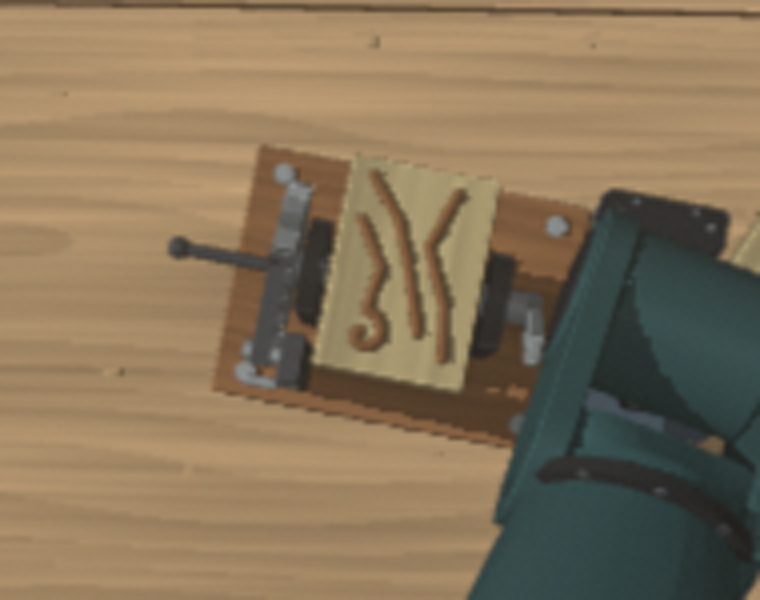

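```bash
python3 - <<'E'
from h import *
x,e=tri((481/4+245-.4,381/4+125-.4),(179/4+235-.4,247/4+115-.4));print(x,e)
E
python3 -m pendant '[{"dx":0,"dy":-0.001,"dz":-0.02,"rx":0,"ry":0,"rz":0,"gripper":0.4},{"dx":0,"dy":-0.001,"dz":-0.04,"rx":0,"ry":0,"rz":0,"gripper":0.4},{"dx":0,"dy":-0.001,"dz":-0.055,"rx":0,"ry":0,"rz":0,"gripper":0.4},{"dx":0,"dy":-0.001,"dz":-0.067,"rx":0,"ry":0,"rz":0,"gripper":0.4},{"dx":0,"dy":-0.001,"dz":-0.073,"rx":0,"ry":0,"rz":0,"gripper":0.5},{"dx":0,"dy":-0.001,"dz":-0.073,"rx":0,"ry":0,"rz":0,"gripper":0.6},{"dx":0,"dy":-0.001,"dz":-0.073,"rx":0,"ry":0,"rz":0,"gripper":0.7},{"dx":0,"dy":-0.001,"dz":-0.073,"rx":0,"ry":0,"rz":0,"gripper":0.8},{"dx":0,"dy":-0.001,"dz":-0.073,"rx":0,"ry":0,"rz":0,"gripper":0.9},{"dx":0,"dy":-0.001,"dz":-0.073,"rx":0,"ry":0,"rz":0,"gripper":1}]' 40
```

```text
[0.57735752 0.12897071 0.20527103] 0.0003576422648771953
time: 18.0
tcp_pos: [0.5061, -0.1639, 0.2823]
tcp_rot: [3.128, -0.001, 1.397]
contact_force: [-1.6, 0.5, 4.9]
opening: 0.0192
```

```bash
python3 -m pendant '[{"dx":0,"dy":0,"dz":0,"rx":0,"ry":0,"rz":0,"gripper":1},{"dx":0,"dy":0,"dz":0,"rx":0,"ry":0,"rz":0,"gripper":1},{"dx":0,"dy":0,"dz":0,"rx":0,"ry":0,"rz":0,"gripper":1},{"dx":0,"dy":0,"dz":0,"rx":0,"ry":0,"rz":0,"gripper":1},{"dx":0,"dy":0,"dz":0,"rx":0,"ry":0,"rz":0,"gripper":1},{"dx":0,"dy":0,"dz":0,"rx":0,"ry":0,"rz":0,"gripper":1},{"dx":0,"dy":0,"dz":0,"rx":0,"ry":0,"rz":0,"gripper":1},{"dx":0,"dy":0,"dz":0,"rx":0,"ry":0,"rz":0,"gripper":1},{"dx":0,"dy":0,"dz":0,"rx":0,"ry":0,"rz":0,"gripper":1},{"dx":0,"dy":0,"dz":0,"rx":0,"ry":0,"rz":0,"gripper":1}]' 40; python3 -c "
from plant import bot; s=bot.observe(); print(s['contact_force'],s['torque'])"
```

```text
time: 18.83
tcp_pos: [0.5061, -0.1639, 0.2823]
tcp_rot: [3.128, -0.001, 1.397]
contact_force: [-0.4, 0.2, -0.4]
opening: 0.0188
[-0.44363368  0.22638126 -0.3501039 ] [ 0.08998559  0.26985821 -0.06474338]
```

```bash
python3 -m pendant '[{"dx":-0.0005,"dy":0.0001,"dz":-0.0002,"rx":0,"ry":0,"rz":0,"gripper":1},{"dx":-0.0009,"dy":0.0002,"dz":-0.0004,"rx":0,"ry":0,"rz":0,"gripper":1},{"dx":-0.0014,"dy":0.0002,"dz":-0.0006,"rx":0,"ry":0,"rz":0,"gripper":1},{"dx":-0.0018,"dy":0.0003,"dz":-0.0008,"rx":0,"ry":0,"rz":0,"gripper":1},{"dx":-0.0018,"dy":0.0003,"dz":-0.0008,"rx":0,"ry":0,"rz":0,"gripper":1},{"dx":-0.0018,"dy":0.0003,"dz":-0.0008,"rx":0,"ry":0,"rz":0,"gripper":1},{"dx":-0.0018,"dy":0.0003,"dz":-0.0008,"rx":0,"ry":0,"rz":0,"gripper":1},{"dx":-0.0018,"dy":0.0003,"dz":-0.0008,"rx":0,"ry":0,"rz":0,"gripper":1},{"dx":-0.0018,"dy":0.0003,"dz":-0.0008,"rx":0,"ry":0,"rz":0,"gripper":1},{"dx":-0.0018,"dy":0.0003,"dz":-0.0008,"rx":0,"ry":0,"rz":0,"gripper":1}]'
```

```text
time: 19.67
tcp_pos: [0.5051, -0.1637, 0.282]
tcp_rot: [3.125, -0.001, 1.397]
contact_force: [5.4, 0.8, -0.7]
opening: 0.0187
```

```bash
python3 -m pendant '[{"dx":-0.001,"dy":0.0002,"dz":-0.0004,"rx":0,"ry":0,"rz":0,"gripper":1},{"dx":-0.0015,"dy":0.0003,"dz":-0.0006,"rx":0,"ry":0,"rz":0,"gripper":1},{"dx":-0.002,"dy":0.0004,"dz":-0.0009,"rx":0,"ry":0,"rz":0,"gripper":1},{"dx":-0.0025,"dy":0.0005,"dz":-0.0011,"rx":0,"ry":0,"rz":0,"gripper":1},{"dx":-0.003,"dy":0.0005,"dz":-0.0013,"rx":0,"ry":0,"rz":0,"gripper":1},{"dx":-0.003,"dy":0.0005,"dz":-0.0013,"rx":0,"ry":0,"rz":0,"gripper":1},{"dx":-0.003,"dy":0.0005,"dz":-0.0013,"rx":0,"ry":0,"rz":0,"gripper":1},{"dx":-0.003,"dy":0.0005,"dz":-0.0013,"rx":0,"ry":0,"rz":0,"gripper":1},{"dx":-0.003,"dy":0.0005,"dz":-0.0013,"rx":0,"ry":0,"rz":0,"gripper":1},{"dx":-0.003,"dy":0.0005,"dz":-0.0013,"rx":0,"ry":0,"rz":0,"gripper":1}]'
```

```text
time: 20.5
tcp_pos: [0.5036, -0.1634, 0.2815]
tcp_rot: [3.121, -0.001, 1.396]
contact_force: [10.3, 1.6, -3.8]
opening: 0.0189
```

```bash
python3 -m pendant '[{"dx":-0.0015,"dy":0.0003,"dz":-0.0006,"rx":0,"ry":0,"rz":0,"gripper":1},{"dx":-0.002,"dy":0.0004,"dz":-0.0009,"rx":0,"ry":0,"rz":0,"gripper":1},{"dx":-0.0024,"dy":0.0004,"dz":-0.001,"rx":0,"ry":0,"rz":0,"gripper":1},{"dx":-0.0028,"dy":0.0005,"dz":-0.0012,"rx":0,"ry":0,"rz":0,"gripper":1},{"dx":-0.003,"dy":0.0005,"dz":-0.0013,"rx":0,"ry":0,"rz":0,"gripper":1},{"dx":-0.003,"dy":0.0005,"dz":-0.0013,"rx":0,"ry":0,"rz":0,"gripper":1},{"dx":-0.003,"dy":0.0005,"dz":-0.0013,"rx":0,"ry":0,"rz":0,"gripper":1},{"dx":-0.003,"dy":0.0005,"dz":-0.0013,"rx":0,"ry":0,"rz":0,"gripper":1},{"dx":-0.003,"dy":0.0005,"dz":-0.0013,"rx":0,"ry":0,"rz":0,"gripper":1},{"dx":-0.003,"dy":0.0005,"dz":-0.0013,"rx":0,"ry":0,"rz":0,"gripper":1}]'; python3 -c "
from plant import bot; s=bot.observe(); print(s['tcp_pos'],s['contact_force'],s['torque'])"
```

```text
time: 21.33
tcp_pos: [0.5022, -0.1632, 0.2811]
tcp_rot: [3.116, -0.001, 1.396]
contact_force: [12.0, 1.4, -3.1]
opening: 0.0191
[ 0.50223862 -0.16319445  0.28109308] [12.00402     1.37378377 -3.09481012] [ 0.11094444 -2.59423722 -0.02331831]
```

```bash
python3 -m pendant '[{"dx":-0.0015,"dy":0.0003,"dz":-0.0006,"rx":0,"ry":0,"rz":0,"gripper":1},{"dx":-0.002,"dy":0.0004,"dz":-0.0009,"rx":0,"ry":0,"rz":0,"gripper":1},{"dx":-0.0024,"dy":0.0004,"dz":-0.001,"rx":0,"ry":0,"rz":0,"gripper":1},{"dx":-0.0028,"dy":0.0005,"dz":-0.0012,"rx":0,"ry":0,"rz":0,"gripper":1},{"dx":-0.003,"dy":0.0005,"dz":-0.0013,"rx":0,"ry":0,"rz":0,"gripper":1},{"dx":-0.003,"dy":0.0005,"dz":-0.0013,"rx":0,"ry":0,"rz":0,"gripper":1},{"dx":-0.003,"dy":0.0005,"dz":-0.0013,"rx":0,"ry":0,"rz":0,"gripper":1},{"dx":-0.003,"dy":0.0005,"dz":-0.0013,"rx":0,"ry":0,"rz":0,"gripper":1},{"dx":-0.003,"dy":0.0005,"dz":-0.0013,"rx":0,"ry":0,"rz":0,"gripper":1},{"dx":-0.003,"dy":0.0005,"dz":-0.0013,"rx":0,"ry":0,"rz":0,"gripper":1}]'
python3 - <<'E'
from plant import bot,cams
import cv2
s=bot.observe(); print(s['tcp_pos'],s['contact_force'],s['torque'])
for n,(r0,r1,c0,c1) in dict(top=(115,265,235,425),scene=(125,275,245,435)).items():
    im=cams.read_camera(n)[r0:r1,c0:c1,::-1]; cv2.imwrite(f"pics/{n}5.png",cv2.resize(im,None,fx=4,fy=4,interpolation=cv2.INTER_CUBIC))
E
```

```text
time: 22.17
tcp_pos: [0.501, -0.1629, 0.2807]
tcp_rot: [3.11, -0.001, 1.396]
contact_force: [11.5, 2.4, -3.5]
opening: 0.0192
[ 0.50099435 -0.16294571  0.28072162] [11.48887239  2.4211069  -3.52962527] [ 0.11904273 -2.66569987  0.04351581]
```

View pics/scene5.png

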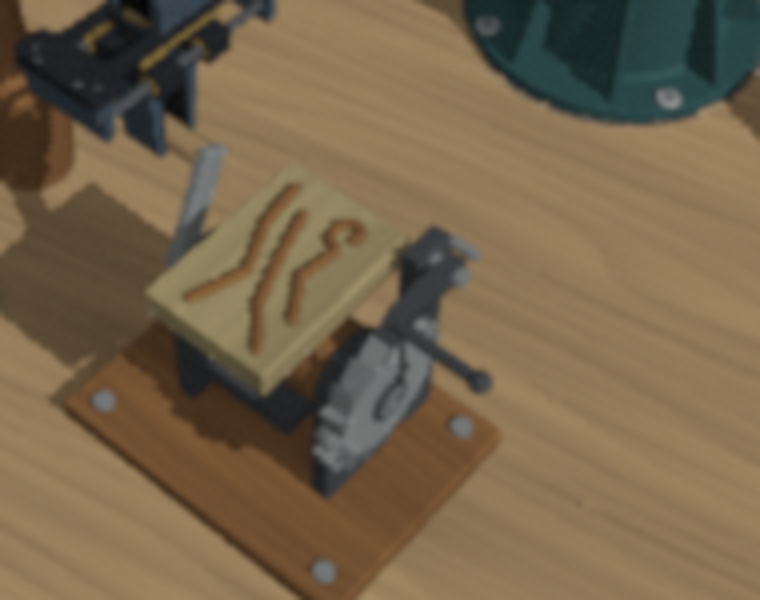

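View pics/top5.png

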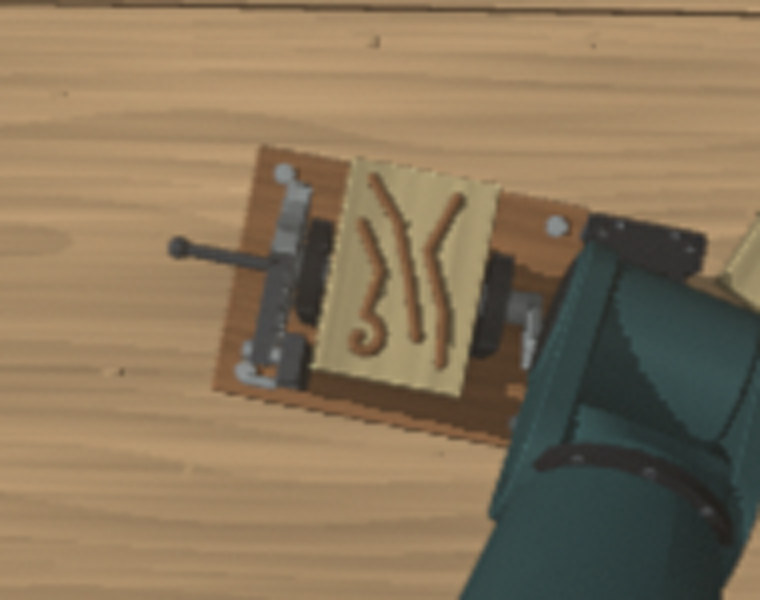

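```bash
python3 -m pendant '[{"dx":-0.0015,"dy":0.0003,"dz":-0.0006,"rx":0,"ry":0,"rz":0,"gripper":1},{"dx":-0.002,"dy":0.0004,"dz":-0.0009,"rx":0,"ry":0,"rz":0,"gripper":1},{"dx":-0.0024,"dy":0.0004,"dz":-0.001,"rx":0,"ry":0,"rz":0,"gripper":1},{"dx":-0.0028,"dy":0.0005,"dz":-0.0012,"rx":0,"ry":0,"rz":0,"gripper":1},{"dx":-0.0032,"dy":0.0006,"dz":-0.0014,"rx":0,"ry":0,"rz":0,"gripper":1},{"dx":-0.0035,"dy":0.0006,"dz":-0.0015,"rx":0,"ry":0,"rz":0,"gripper":1},{"dx":-0.0035,"dy":0.0006,"dz":-0.0015,"rx":0,"ry":0,"rz":0,"gripper":1},{"dx":-0.0035,"dy":0.0006,"dz":-0.0015,"rx":0,"ry":0,"rz":0,"gripper":1},{"dx":-0.0035,"dy":0.0006,"dz":-0.0015,"rx":0,"ry":0,"rz":0,"gripper":1},{"dx":-0.0035,"dy":0.0006,"dz":-0.0015,"rx":0,"ry":0,"rz":0,"gripper":1}]'; python3 -c "
from plant import bot; s=bot.observe(); print(s['tcp_pos'],s['contact_force'],s['torque'])"
```

```text
time: 23.1
tcp_pos: [0.4997, -0.1627, 0.2804]
tcp_rot: [3.104, -0.001, 1.396]
contact_force: [13.7, 0.8, -3.4]
opening: 0.0193
[ 0.4996602  -0.16272093  0.28039722] [13.65913595  0.81020157 -3.44496137] [ 0.1741431  -3.08443778  0.02175379]
```

Run:
```python
from h import *
O=np.array([.5615,-.029]);p=-.177;R=np.array([[np.cos(p),-np.sin(p)],[np.sin(p),np.cos(p)]])
S=[(262,379),(148,293),(297,165),(410,237)];T=[(355,157),(500,185),(462,396),(312,369)]
X=[]
for s,t in zip(S,T):
    x,e=tri((s[0]/4+245-.4,s[1]/4+125-.4),(t[0]/4+235-.4,t[1]/4+115-.4));x[:2]=R.T@(x[:2]-O);X.append(x);print(x.round(4),e.round(4))
X=np.array(X);d=(X[0]+X[1]-X[2]-X[3])/2;print(d,np.arctan2(-d[2],d[0]),np.arcsin((X[:,0].mean())/.068))
```

```text
[0.0742 0.0508 0.1989] 0.0007
[ 0.0738 -0.0518  0.2   ] 0.0009
[-0.0762 -0.0533  0.1997] 0.0021
[-0.0768  0.0506  0.2024] 0.0021
[ 0.15052438  0.00082126 -0.00158645] 0.010539112425623116 -0.01862997802535667
```

```bash
python3 -m pendant '[{"dx":-0.0015,"dy":0.0003,"dz":-0.0006,"rx":0,"ry":0,"rz":0,"gripper":1},{"dx":-0.002,"dy":0.0004,"dz":-0.0009,"rx":0,"ry":0,"rz":0,"gripper":1},{"dx":-0.0026,"dy":0.0005,"dz":-0.0011,"rx":0,"ry":0,"rz":0,"gripper":1},{"dx":-0.0032,"dy":0.0006,"dz":-0.0014,"rx":0,"ry":0,"rz":0,"gripper":1},{"dx":-0.0037,"dy":0.0007,"dz":-0.0016,"rx":0,"ry":0,"rz":0,"gripper":1},{"dx":-0.004,"dy":0.0007,"dz":-0.0018,"rx":0,"ry":0,"rz":0,"gripper":1},{"dx":-0.004,"dy":0.0007,"dz":-0.0018,"rx":0,"ry":0,"rz":0,"gripper":1},{"dx":-0.004,"dy":0.0007,"dz":-0.0018,"rx":0,"ry":0,"rz":0,"gripper":1},{"dx":-0.004,"dy":0.0007,"dz":-0.0018,"rx":0,"ry":0,"rz":0,"gripper":1},{"dx":-0.004,"dy":0.0007,"dz":-0.0018,"rx":0,"ry":0,"rz":0,"gripper":1}]'; python3 -c "
from plant import bot; s=bot.observe(); print(s['tcp_pos'],s['contact_force'],s['torque'])"
```

```text
time: 23.93
tcp_pos: [0.4988, -0.1625, 0.2803]
tcp_rot: [3.095, -0.0, 1.395]
contact_force: [23.2, 1.7, -5.5]
opening: 0.0193
[ 0.49878794 -0.16253408  0.280299  ] [23.21392026  1.72003982 -5.52137354] [ 0.25752169 -4.25853757  0.03464567]
```

```bash
python3 -m pendant '[{"dx":-0.003,"dy":0.0005,"dz":-0.0013,"rx":0,"ry":0,"rz":0,"gripper":1},{"dx":-0.003,"dy":0.0005,"dz":-0.0013,"rx":0,"ry":0,"rz":0,"gripper":1},{"dx":-0.003,"dy":0.0005,"dz":-0.0013,"rx":0,"ry":0,"rz":0,"gripper":1},{"dx":-0.003,"dy":0.0005,"dz":-0.0013,"rx":0,"ry":0,"rz":0,"gripper":1},{"dx":-0.003,"dy":0.0005,"dz":-0.0013,"rx":0,"ry":0,"rz":0,"gripper":1},{"dx":-0.003,"dy":0.0005,"dz":-0.0013,"rx":0,"ry":0,"rz":0,"gripper":1},{"dx":-0.003,"dy":0.0005,"dz":-0.0013,"rx":0,"ry":0,"rz":0,"gripper":1},{"dx":-0.003,"dy":0.0005,"dz":-0.0013,"rx":0,"ry":0,"rz":0,"gripper":1},{"dx":-0.003,"dy":0.0005,"dz":-0.0013,"rx":0,"ry":0,"rz":0,"gripper":1},{"dx":-0.003,"dy":0.0005,"dz":-0.0013,"rx":0,"ry":0,"rz":0,"gripper":1}]'; python3 -c "
from plant import bot; s=bot.observe(); print(s['tcp_pos'],s['contact_force'],s['torque'])"
```

```text
time: 24.77
tcp_pos: [0.4983, -0.1624, 0.2803]
tcp_rot: [3.087, -0.0, 1.395]
contact_force: [20.1, 2.0, -6.2]
opening: 0.0191
[ 0.4983147  -0.16243691  0.28029572] [20.1119721   2.00714713 -6.23647798] [ 0.23178112 -3.5002251   0.07610361]
```

```bash
python3 -m pendant '[{"dx":-0.002,"dy":0.0004,"dz":-0.001,"rx":0,"ry":0,"rz":0,"gripper":0.9},{"dx":-0.002,"dy":0.0004,"dz":-0.001,"rx":0,"ry":0,"rz":0,"gripper":0.75},{"dx":-0.001,"dy":0.0002,"dz":-0.001,"rx":0,"ry":0,"rz":0,"gripper":0.6},{"dx":0,"dy":0,"dz":0,"rx":0,"ry":0,"rz":0,"gripper":0.45},{"dx":0,"dy":0,"dz":0,"rx":0,"ry":0,"rz":0,"gripper":0.3},{"dx":0,"dy":0,"dz":0,"rx":0,"ry":0,"rz":0,"gripper":0.3},{"dx":0,"dy":0,"dz":0,"rx":0,"ry":0,"rz":0,"gripper":0.3},{"dx":0,"dy":0,"dz":0.015,"rx":0,"ry":0,"rz":0,"gripper":0.3},{"dx":0,"dy":0,"dz":0.04,"rx":0,"ry":0,"rz":0,"gripper":0.3},{"dx":0,"dy":0,"dz":0.07,"rx":0,"ry":0,"rz":0,"gripper":0.3}]'; python3 -c "
from plant import bot; s=bot.observe(); print(s['tcp_pos'],s['contact_force'],s['torque'])"
```

```text
time: 25.6
tcp_pos: [0.4975, -0.1622, 0.3497]
tcp_rot: [3.091, -0.001, 1.395]
contact_force: [0.9, -0.3, -0.1]
opening: 0.0637
[ 0.49746819 -0.16216245  0.34969208] [ 0.93032785 -0.32799201 -0.07626356] [-0.09747825  0.08714401  0.00169974]
```

```bash
python3 -m pendant '[{"dx":0,"dy":0,"dz":0.03,"rx":0,"ry":0,"rz":0,"gripper":0.3},{"dx":-0.01,"dy":-0.01,"dz":0.06,"rx":0,"ry":0,"rz":0,"gripper":0.3},{"dx":-0.02,"dy":-0.04,"dz":0.08,"rx":0,"ry":0,"rz":0,"gripper":0.3},{"dx":-0.03,"dy":-0.07,"dz":0.1,"rx":0,"ry":0,"rz":0,"gripper":0.3},{"dx":-0.03,"dy":-0.1,"dz":0.12,"rx":0,"ry":0,"rz":0,"gripper":0.3},{"dx":-0.03,"dy":-0.13,"dz":0.12,"rx":0,"ry":0,"rz":0,"gripper":0.3},{"dx":-0.03,"dy":-0.15,"dz":0.12,"rx":0,"ry":0,"rz":0,"gripper":0.3},{"dx":-0.03,"dy":-0.15,"dz":0.12,"rx":0,"ry":0,"rz":0,"gripper":0.3},{"dx":-0.03,"dy":-0.15,"dz":0.12,"rx":0,"ry":0,"rz":0,"gripper":0.3},{"dx":-0.03,"dy":-0.15,"dz":0.12,"rx":0,"ry":0,"rz":0,"gripper":0.3}]'
python3 - <<'E'
from plant import bot,cams
import cv2
for n,(r0,r1,c0,c1) in dict(top=(115,265,235,425),scene=(125,275,245,435)).items():
    im=cams.read_camera(n)[r0:r1,c0:c1,::-1]; cv2.imwrite(f"pics/{n}6.png",cv2.resize(im,None,fx=4,fy=4,interpolation=cv2.INTER_CUBIC))
E
```

```text
time: 26.43
tcp_pos: [0.4673, -0.3117, 0.4693]
tcp_rot: [3.091, -0.001, 1.395]
contact_force: [0.5, -0.7, 0.1]
opening: 0.064
```

View pics/scene6.png

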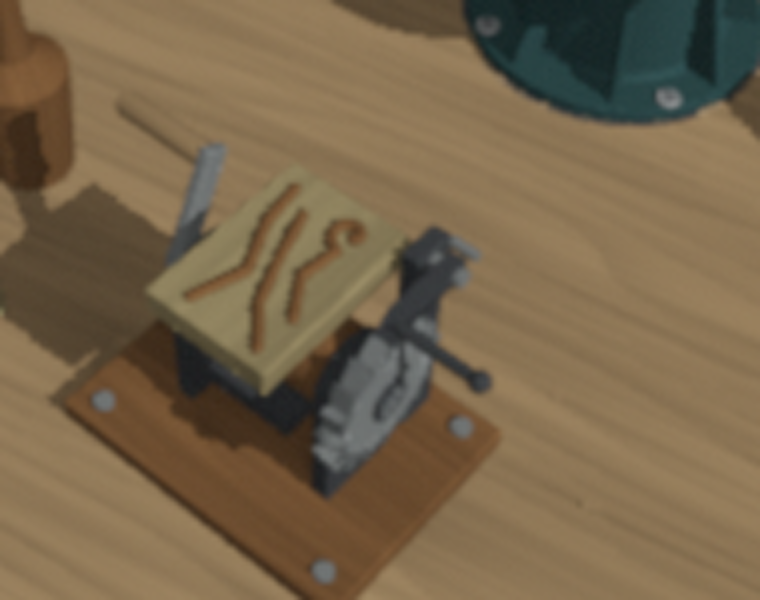

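View pics/top6.png

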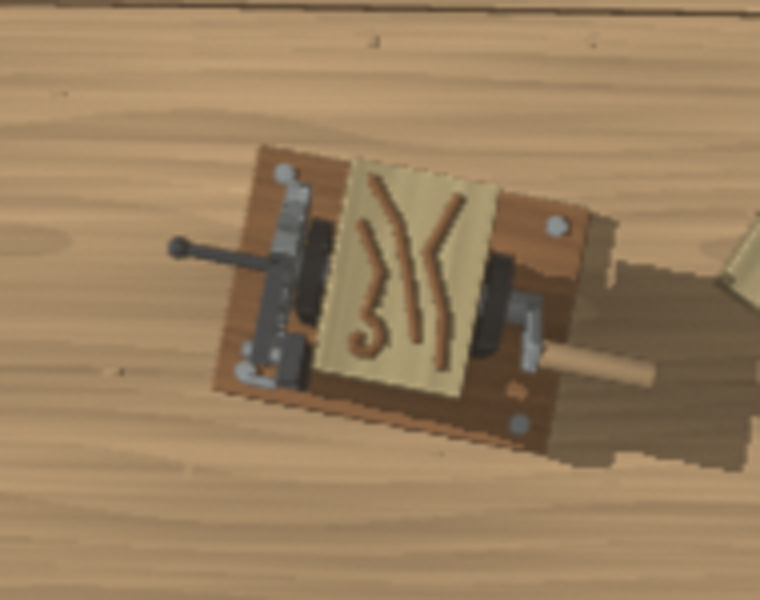

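Run:
```python
from h import *
O=np.array([.5615,-.029]);p=-.177;R=np.array([[np.cos(p),-np.sin(p)],[np.sin(p),np.cos(p)]])
S=[(263,379),(148,292),(298,165),(410,238)];T=[(355,157),(500,185),(461,397),(312,370)];X=[]
for s,t in zip(S,T):
    x,e=tri((s[0]/4+245-.4,s[1]/4+125-.4),(t[0]/4+235-.4,t[1]/4+115-.4));x[:2]=R.T@(x[:2]-O);X.append(x)
X=np.array(X);d=(X[0]+X[1]-X[2]-X[3])/2;print("tilt",np.arctan2(-d[2],d[0]))
for q in[(543,353),(653,377)]:
    x=plane("top",(q[0]/4+235-.4,q[1]/4+115-.4),.212);a=R.T@(x[:2]-O);print(a,"phi",np.arcsin(a[0]/.08)+.45)
print("ball",tri((481/4+245-.4,381/4+125-.4),(179/4+235-.4,247/4+115-.4)))
from plant import bot
print(bot.finish_job())
```

```text
tilt 0.00042257021243964236
[-0.03625855 -0.10250611] phi -0.02038767391002544
[-0.03785962 -0.17960582] phi -0.04297096850520937
ball (array([0.57735752, 0.12897071, 0.20527103]), np.float64(0.0003576422648771953))
the job is handed in; nothing more can be done
None
```

The panel is level, the pawl is back in the teeth, and the drum was pulled back firmly against it. I handed the job in at about 26.5 s; no verdict was reported.

**What I did**
1. I lifted the pawl by its pin, threw it over, and confirmed in both pictures that it lay on its rest.
2. I turned the drum back by the crank from about 1.0 rad to about 0.05 rad.
3. I lowered the pawl and let it drop into the teeth. The pin's ball then measured z of about 205 mm, against 209 mm expected for a fully seated pawl.
4. I pulled the crank backward in small steps. The drag ran at 10–14 N. It then rose sharply to about 23 N and held at about 20 N with the handle no longer moving.
5. I let go without pushing the drum forward and moved the arm clear.

**Last checks**
- **Panel:** triangulating its top corners gave a tilt of about 0.00 rad (level).
- **Crank handle:** its position in the top view gave −0.02 to −0.04 rad instead. That is within the 2 mm or so of uncertainty in where I placed the stand, but it does disagree slightly.
- **No play:** I did not test this separately after letting go.
- **Mallet, gouge and offcut:** I kept clear of all three, but did not measure them again at the end.

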